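# Press the vent bushing home in the crock lid

### The arm

A 6-joint arm with a two-finger parallel gripper is mounted at the origin on the work surface. World frame = base frame: x ahead of the robot, y to its left, z up, the work surface at z = 0. Lengths are in m, angles in degrees, forces in N, time in s.
With the tool pointing down it reaches from about 0.4 to 0.825 m from the base axis. Payload 7 kg.
Tool frame: the origin (TCP) lies midway between the tips of the shut fingers; the grasp point (between the pads) lies 19 mm behind it; z points along the fingers, y is the line along which they close (so a half turn about z gives the same grasp; the last joint's range is limited). The gripper opens to 88 mm and grips with 3 to 60 N. Pads are 19 mm wide; open, the fingers measure 130 mm over their backs; the gripper's body (78 mm by 193 mm) begins 47 mm behind the grasp point.
Start: joints at [92.424, 20.546, 0.682, 0, -70.136, -16.507], TCP at [0.164, 0.655, 0.188] pointing down, gripper open.
Joint ranges: [-176.03, 176.03], [-82.01, 121.73], [-58.28, 71.71], [-173.87, 95.51], [-174.79, -0.11], [-173.66, 173.66]. Speed limits (degrees/s): [136.94, 136.94, 172.46, 180, 180, 180].

### API

Orientations are given as [roll, pitch, yaw] about the fixed x, y, z axes, in that order (R = Rz(yaw) Ry(pitch) Rx(roll)).
In Python, from plant import ctrl gives the robot as it stands. The module is installed in compiled form; this text tells all that it offers.
- The arm moves only by the tool send_rows, never from a script. Its argument "plan" is a list that holds one entry, the list of rows, each a list of 6 numbers: the shift along the tool's x, y, z in fractions of the full range, 1 being 100 cm, then the turn, a rotation vector about the tool's x, y, z in a scale on which 1.0 is 180 degrees. A call has 1 to 8 rows; each row is the pose to reach, as a shift and turn from the pose commanded when the call began, along the tool's axes at that moment; what a row does not reach only later rows make up. A row lasts 1/12 s, in which the tool goes at most 41.7 mm and 7.16 degrees, less where a joint would pass 70% of its speed; a pose out of reach is approached as far as the arm can. A call with a gripper value outside its range is refused whole. "fingers" is the opening, from 0 (shut) to 1 (fully open), set as the call begins (left out, the last holds). The fingers move at their own pace and stop on an object; the grip force is fixed at half the most. Time passes only in rows, so rows that repeat a pose let the fingers close. It gives the time, the measured TCP pose, the force, the opening and the grip force at its end, in the units of the state.
- ctrl.get_obs(): the state, without advancing time (a new reading comes with each control period).
- ctrl.snapshot(name): name is "scene" or "side" or "wrist"; returns a dict with "img" (400x640x3 uint8, red, green, blue), "K" (3x3 intrinsics, pixels), "pose" (4x4, takes a point from camera to world coordinates). Camera axes: x right, y down, z forward; pixel columns grow to the right and rows downward; lengths in m; the calibration is good to about 2 mm. A picture is of the moment at which its call begins. There is no depth.
- ctrl.close_job(): hands the job in; it is judged then, once.
The state is a dict: "clock": time; "joint_pos": joint angles; "qvel": joint speeds; "tau": joint torques, N m; "tool_pos": TCP position; "orientation": TCP orientation; "force": force on the tool from outside, world axes, zero at the start; "moment": the same for the moment, N m; "opening": finger opening in m; "gripper_force": force on a finger pad.
Only numpy, scipy, OpenCV 4.12 (cv2) and the standard library are available. Lean on these libraries where they do the work, as an engineer would, in place of code of your own. Each camera call takes 0.05 s, during which the arm holds its last target. There are 200 camera calls.

### The job

Take the blue vent bushing from the bamboo board and press it into the lined bore in the middle of the crock's lid until its shoulder sits down flush on the lid all round, then let go of it. The fit is tight, so feel your way in and push firmly, but do not force it: the stoneware lid chips if the bushing is driven hard against it. Leave the crock, the board, the loaf pan and the glass bowl standing where they are.

Things in the scene. Friction and masses are not known exactly. Their poses are not given: they have to be found in the camera images.
- bushing: blue hard-plastic flanged vent bushing, 45 g, 50 mm tall, standing upright, round about its z axis. Origin: centre of its foot. From the foot up: sleeve 26 mm in diameter to 22 mm (foot edge eased to 25 mm over the lowest 1.5 mm); shoulder flange 40 mm in diameter, 22 to 27 mm; neck 22 mm in diameter, 27 to 50 mm, to grip it by.
- shoulder (a point): point on the bushing's axis in the plane of the underside of its shoulder, 22 mm above its foot, axes as the bushing's.
- crock: cream stoneware fermenting crock with brown band, loose on the counter, about 3.4 kg with its lid, 150 mm in diameter, 190 mm over two lug handles 110 mm up. Origin: centre of the underside, z up.
- lid: the crock's round stoneware screw lid, 128 mm in diameter with ribbed edge, screwed down tight, its flat top face 174 mm above the counter. It chips if the bushing (its foot on the rim, or its shoulder at the end) bears on it with more than 35 N, or if the fingers do. Origin and axes are those of the crock.
- bore (a point): centre of the vent bore's mouth in the lid's top face, z up. Bore 27.5 mm in diameter, through the 26 mm lid; from 6 to 18.5 mm deep lined with a springy black silicone seal, 24.2 mm clear, rounded lip. The seal drags on the sleeve from about 6 mm deep, building up to some 12 to 24 N by 15 mm and then staying level until the shoulder meets the lid, where resistance rises steeply.
- board: bamboo board 220 x 150 x 16 mm lying flat on the counter, 1.1 kg; the bushing stands on its top. Origin: centre of the underside.
- loaf_pan: bystander: empty steel loaf pan, 230 x 115 mm, 65 mm high. Origin: centre of the underside.
- glass_bowl: bystander: glass bowl, 160 mm in diameter, 72 mm high. Origin: centre of the underside.

How it is judged:
By the outcome, as a careful person would: the job done as asked, in the order asked, and still so for the second after the job is handed in, with the robot touching nothing.
It also fails if it takes over 58 s, if anything falls off the work surface, if the arm or the gripper's body presses on something with over 40 N, if the wrist force passes 120 N, or if a joint passes its speed limit or range.

## Working session

There is one attempt and no reset: what is moved stays moved. The work goes in short steps, Python scripts to look and compute and a tool call to move; the robot and the scene stay as the last step left them, time stands still between calls to the robot, and variables do not carry over. Pictures are saved under pics/ and viewed, at most 12 in all, crops included, and the job is handed in when it is done.

Besides the shell and the picture viewer there is one more tool, called after "Call:" in YAML: its name, and indented under it one key for each argument. send_rows: Moves the arm, as the interface text tells. Its arguments: {"type":"object","properties":{"plan":{"type":"array","items":{"type":"array","items":{"type":"array","items":{"type":"number"}}}},"fingers":{"type":"number"}},"required":["plan"]}

```bash
mkdir -p pics
cat > h.py <<'E'
import numpy as np, cv2
from plant import ctrl
def snap(n,f):
    s=ctrl.snapshot(n); cv2.imwrite('pics/'+f+'.png',s['img'][:,:,::-1]); np.savez('pics/'+f+'.npz',**s); return s
def ray(s,u,v):
    d=np.linalg.inv(s['K'])@[u,v,1.]; P=np.array(s['pose']); return P[:3,3],P[:3,:3]@d
def plane(s,u,v,z):
    o,d=ray(s,u,v); return o+d*(z-o[2])/d[2]
def proj(s,p):
    P=np.linalg.inv(np.array(s['pose'])); q=np.array(s['K'])@(P[:3,:3]@p+P[:3,3]); return q[:2]/q[2]
def blue(img):
    h=cv2.cvtColor(img,cv2.COLOR_RGB2HSV); return cv2.inRange(h,(100,110,40),(130,255,255))
E
python3 - <<'E'
from h import *
print(ctrl.get_obs())
ims=[]
for n in('scene','side'):
    s=snap(n,n+'0'); print(n,np.round(s['pose'],3).tolist(),s['K'][0][0])
    c,_=cv2.findContours(blue(s['img']),0,2)
    print([(cv2.boundingRect(x),cv2.contourArea(x)) for x in c if cv2.contourArea(x)>30])
E
```

```text
{'clock': 0.0, 'joint_pos': array([ 9.24240100e+01,  2.05898617e+01,  6.34577400e-01, -1.95499206e-02,
       -7.01375467e+01, -1.65089019e+01]), 'qvel': array([ 0.04048265,  0.03428451,  0.00740975, -0.00186996, -0.08076358,
       -0.01688665]), 'tau': array([-2.25912394e-03, -5.82713306e+01,  2.93063807e+01,  6.99730530e+00,
        7.10398905e-03, -1.50167266e-04]), 'tool_pos': array([0.16414571, 0.65416365, 0.18694842]), 'orientation': array([ 1.79905773e+02, -8.76097101e-03, -1.40915419e+01]), 'force': array([-0.22531657, -0.55982415, -0.6507694 ]), 'moment': array([-0.03652282, -0.00947566,  0.04226557]), 'gripper_force': 0.0, 'opening': 0.08758179681167168}
scene [[-0.081, 0.843, -0.532, 1.065], [0.997, 0.073, -0.036, 0.031], [0.008, -0.533, -0.846, 0.985], [0.0, 0.0, 0.0, 1.0]] 400.3625905685344
[((243, 232, 14, 15), 134.5)]
side [[0.994, -0.088, 0.067, 0.425], [-0.11, -0.733, 0.671, -0.841], [-0.01, -0.674, -0.739, 1.05], [0.0, 0.0, 0.0, 1.0]] 507.41323480351525
[((363, 265, 15, 18), 173.0), ((315, 40, 22, 16), 253.0)]
```

View pics/scene0.png

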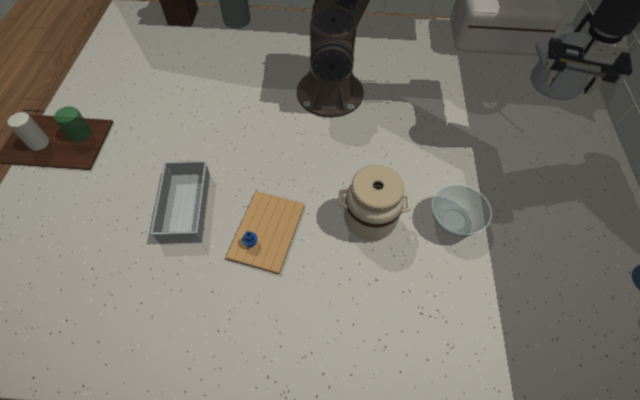

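View pics/side0.png

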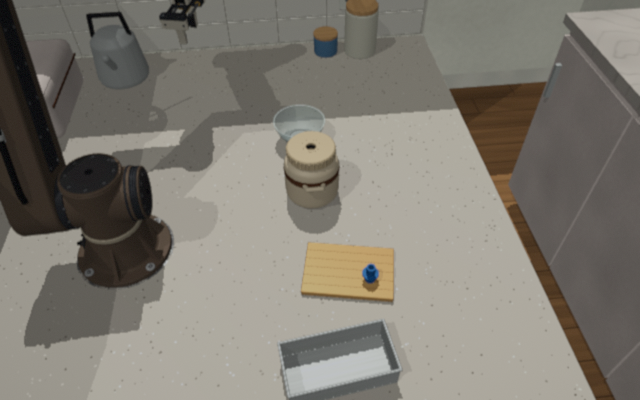

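The scene view shows the bushing at about (250,240) and the bore at about (378,185). In the side view they are at (371,273) and (311,146). I'll triangulate both.

Run:
```python
from h import *
S={n:dict(np.load(f'pics/{n}0.npz')) for n in('scene','side')}
B=[];H=[]
for n,(hu,hv) in(('scene',(378,185)),('side',(311,146))):
    s=S[n]; m=blue(s['img']); 
    if n=='side': m[:200]=0
    M=cv2.moments(m,True); b=(M['m10']/M['m00'],M['m01']/M['m00'])
    g=cv2.cvtColor(s['img'],cv2.COLOR_RGB2GRAY); k=np.zeros_like(g); k[hv-9:hv+10,hu-10:hu+11]=1
    d=((g<70)&(k>0)).astype(np.uint8); M=cv2.moments(d,True); h=(M['m10']/M['m00'],M['m01']/M['m00'])
    print(n,b,h,d.sum(),'plane',plane(s,*b,.042),plane(s,*h,.172))
    B.append(ray(s,*b));H.append(ray(s,*h))
for L in(B,H):
    A=sum(np.eye(3)-np.outer(d,d)/(d@d) for o,d in L); c=sum((np.eye(3)-np.outer(d,d)/(d@d))@o for o,d in L)
    print(np.linalg.solve(A,c))
```

```text
scene (249.4025974025974, 238.8181818181818) (377.82456140350877, 184.98245614035088) 57 plane [ 0.60756647 -0.17357297  0.042     ] [0.49785125 0.14403335 0.172     ]
side (369.9795918367347, 273.33673469387753) (310.2, 146.2) 25 plane [ 0.6067953 -0.1753937  0.042    ] [0.49865916 0.1450756  0.172     ]
[ 0.60693579 -0.17407409  0.04026836]
[0.49857576 0.14389159 0.17304774]
```

Units first: shifts go in shares of 100 cm and turns go in shares of 180 degrees. So 19.8 cm / 100 = 0.198, -2.4 cm / 100 = -0.024.

Call:
send_rows:
  plan:
    - [[0.01, 0.01, -0.012, 0, 0, 0], [0.03, 0.032, -0.024, 0, 0, 0], [0.055, 0.059, -0.036, 0, 0, 0], [0.08, 0.086, -0.048, 0, 0, 0], [0.105, 0.114, -0.06, 0, 0, 0], [0.13, 0.142, -0.072, 0, 0, 0], [0.155, 0.17, -0.084, 0, 0, 0], [0.18, 0.198, -0.09, 0, 0, 0]]

```text
clock: 0.77
tool_pos: [0.2915, 0.417, 0.2798]
orientation: [-179.9, -0.0, -14.1]
force: [0.7, 1.2, 0.1]
opening: 0.0875
gripper_force: 0.0
```

Converted, 22.8 cm / 100 = 0.228, 20.8 cm / 100 = 0.208.

Call:
send_rows:
  plan:
    - [[0.026, 0.029, 0, 0, 0, 0], [0.052, 0.058, 0, 0, 0, 0], [0.078, 0.087, 0, 0, 0, 0], [0.104, 0.116, 0, 0, 0, 0], [0.13, 0.144, 0, 0, 0, 0], [0.156, 0.172, 0, 0, 0, 0], [0.182, 0.2, 0, 0, 0, 0], [0.208, 0.228, 0, 0, 0, 0]]

```text
clock: 1.43
tool_pos: [0.4371, 0.1448, 0.2785]
orientation: [-179.9, -0.0, -14.1]
force: [1.0, 0.8, -0.1]
opening: 0.0876
gripper_force: 0.0
```

Converted, 22 cm / 100 = 0.22, 20 cm / 100 = 0.2.

Call:
send_rows:
  plan:
    - [[0.026, 0.029, 0, 0, 0, 0], [0.052, 0.058, 0, 0, 0, 0], [0.078, 0.087, 0, 0, 0, 0], [0.104, 0.116, 0, 0, 0, 0], [0.13, 0.144, 0, 0, 0, 0], [0.156, 0.172, 0, 0, 0, 0], [0.18, 0.198, 0, 0, 0, 0], [0.2, 0.22, 0, 0, 0, 0]]

```text
clock: 2.1
tool_pos: [0.5776, -0.1177, 0.278]
orientation: [180.0, 0.0, -14.1]
force: [0.5, 0.8, 0.6]
opening: 0.0876
gripper_force: 0.0
```

Converted, 6 cm / 100 = 0.06, 5 cm / 100 = 0.05.

Call:
send_rows:
  plan:
    - [[0.02, 0.022, 0.01, 0, 0, 0], [0.035, 0.04, 0.03, 0, 0, 0], [0.043, 0.049, 0.05, 0, 0, 0], [0.043, 0.049, 0.06, 0, 0, 0], [0.043, 0.049, 0.06, 0, 0, 0], [0.043, 0.049, 0.06, 0, 0, 0]]

```text
clock: 2.6
tool_pos: [0.6066, -0.1729, 0.2181]
orientation: [180.0, 0.0, -14.1]
force: [0.2, 0.6, 0.8]
opening: 0.0876
gripper_force: 0.0
```

Run:
```python
from h import *
o=ctrl.get_obs(); print(o['clock'],o['tool_pos'],o['orientation'],o['force'],o['joint_pos'])
s=snap('wrist','w1'); print(np.round(s['pose'],3).tolist(),s['K'].tolist())
print(proj(s,np.array([.607,-.174,.066])),proj(s,np.array([.607,-.174,.016])))
c,_=cv2.findContours(blue(s['img']),0,2)
print([(cv2.boundingRect(x),cv2.contourArea(x)) for x in c if cv2.contourArea(x)>30])
```

```text
2.6 [ 0.60657524 -0.17294147  0.21805226] [ 1.79971541e+02  4.92035315e-02 -1.40859979e+01] [0.22835782 0.61546956 0.79523586] [ 1.79923801e+00  1.54744999e+01 -2.60150761e+00  1.46219273e-02
 -7.19791071e+01  7.41102461e+01]
[[-0.244, -0.925, -0.291, 0.685], [-0.97, 0.233, 0.073, -0.193], [0.0, 0.3, -0.954, 0.415], [0.0, 0.0, 0.0, 1.0]] [[329.91818146351324, 0.0, 319.32816687365715], [0.0, 329.91818146351324, 192.6161421760094], [0.0, 0.0, 1.0]]
[319.62393504 166.67493596] [319.56937479 157.49889667]
[((304, 146, 33, 34), 818.5)]
```

View pics/w1.png

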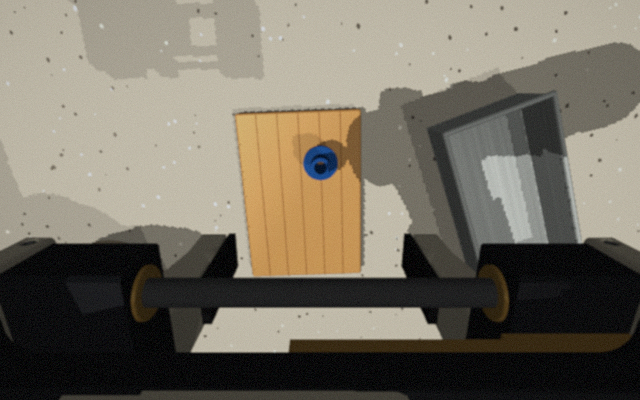

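The wrist view shows the bushing centred at about (320,162), inside the board, with the pan well clear of it. Next I'll refine the position and work out the approach.

```bash
cat >> h.py <<'E'
def flange(s,z):
    c,_=cv2.findContours(blue(s['img']),0,1); x=max(c,key=cv2.contourArea)
    e=cv2.fitEllipse(cv2.convexHull(x)); return e,plane(s,*e[0],z)
def totool(o,p):
    from scipy.spatial.transform import Rotation as R
    return R.from_euler('xyz',o['orientation'],degrees=True).as_matrix().T@(np.array(p)-o['tool_pos'])*100
E
python3 - <<'E'
from h import *
s=dict(np.load('pics/w1.npz')); e,p=flange(s,.0405); print(e,p)
print(totool(ctrl.get_obs(),[p[0],p[1],.055]))
E
```

```text
((320.211669921875, 162.34768676757812), (32.9056396484375, 33.17825698852539), 29.784860610961914) [ 0.60609532 -0.17450929  0.0405    ]
[-0.08759283  0.20573598 16.41675043]
```

Converted, 14.5 cm / 100 = 0.145, 14 cm / 100 = 0.14.

Call:
send_rows:
  plan:
    - [[0, 0.001, 0.025, 0, 0, 0], [-0.0005, 0.002, 0.06, 0, 0, 0], [-0.0005, 0.002, 0.095, 0, 0, 0], [-0.0005, 0.002, 0.125, 0, 0, 0], [-0.0005, 0.002, 0.14, 0, 0, 0], [-0.0005, 0.002, 0.145, 0, 0, 0], [-0.0005, 0.002, 0.145, 0, 0, 0], [-0.0005, 0.002, 0.145, 0, 0, 0]]
  fingers: 0.6

```text
clock: 3.32
tool_pos: [0.6076, -0.1744, 0.075]
orientation: [-180.0, -0.2, -14.0]
force: [-0.4, -0.7, -0.4]
opening: 0.0527
gripper_force: 0.0
```

Run:
```python
from h import *
o=ctrl.get_obs(); print(o['tool_pos'],o['opening'])
s=snap('wrist','w2'); e,p=flange(s,.0405); print(e,p,totool(o,[p[0],p[1],.046]))
```

```text
[ 0.60762069 -0.17444553  0.07500935] 0.05272070978461355
((318.9190368652344, 205.63108825683594), (51.91797637939453, 52.08084487915039), 108.14398193359375) [ 0.60579516 -0.17421453  0.0405    ] [-0.19102157  0.02227516  2.90039572]
```

View pics/w2.png

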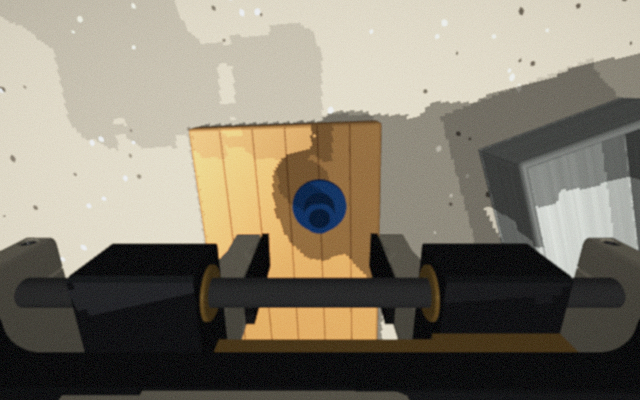

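The bushing is at (319,206), centred between the fingers. I'll go down and grip.

Converted, 2.8 cm / 100 = 0.028, -0.15 cm / 100 = -0.0015.

Call:
send_rows:
  plan:
    - [[-0.001, 0, 0.008, 0, 0, 0], [-0.0015, 0, 0.017, 0, 0, 0], [-0.0015, 0, 0.024, 0, 0, 0], [-0.0015, 0, 0.028, 0, 0, 0], [-0.0015, 0, 0.028, 0, 0, 0], [-0.0015, 0, 0.028, 0, 0, 0]]

```text
clock: 3.87
tool_pos: [0.6045, -0.1745, 0.0444]
orientation: [180.0, 0.1, -14.1]
force: [-0.4, 0.3, 0.3]
opening: 0.0526
gripper_force: 0.0
```

Call:
send_rows:
  plan:
    - [[0, 0, 0, 0, 0, 0], [0, 0, 0, 0, 0, 0], [0, 0, 0, 0, 0, 0], [0, 0, 0, 0, 0, 0], [0, 0, 0, 0, 0, 0], [0, 0, 0, 0, 0, 0]]
  fingers: 0

```text
clock: 4.37
tool_pos: [0.6048, -0.1744, 0.045]
orientation: [-180.0, -0.0, -14.1]
force: [0.2, 0.5, 0.3]
opening: 0.0182
gripper_force: 0.0
```

The opening reads 18 mm with no grip force, which doesn't match a 22 mm neck. I'll check before lifting.

Run:
```python
from h import *
o=ctrl.get_obs(); print(o['clock'],o['tool_pos'],o['opening'],o['gripper_force'],o['force'])
s=snap('wrist','w3'); e,p=flange(s,.0405); print(e,p,totool(o,[p[0],p[1],.046]))
o=ctrl.get_obs(); print(o['clock'],o['opening'],o['gripper_force'])
```

```text
4.3667 [ 0.60478917 -0.17442108  0.04499557] 0.018162665334209755 0.0 [0.16423727 0.53729741 0.33407306]
((317.74176025390625, 217.7502899169922), (59.080753326416016, 60.706790924072266), 6.0726399421691895) [ 0.60529172 -0.17402253  0.0405    ] [ 0.03906286 -0.05089179 -0.10043398]
4.4167 0.014438212578143329 0.0
```

View pics/w3.png

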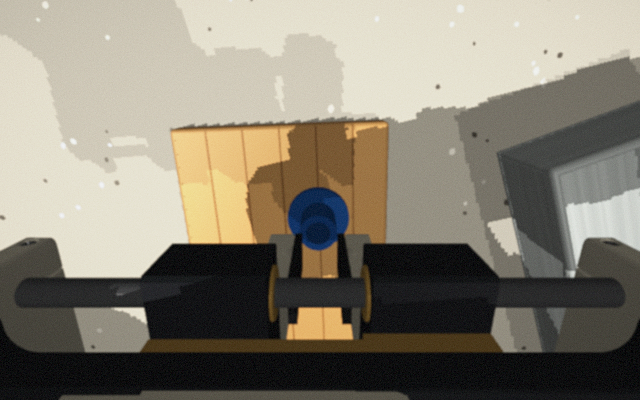

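Run:
```python
from h import *
s=dict(np.load('pics/w3.npz')); t=np.array([.6048,-.1744,.045])
for dz in(0,.019,.04,.06): print(dz,proj(s,t+[0,0,dz]))
x=np.array([.97,-.243,0]);y=np.array([-.243,-.97,0])
for a in(-.0095,.0095):
  for dz in(0,.019,.04,.066): print(a,dz,proj(s,t+a*x+.009*y+[0,0,dz]))
P=s['pose'];print((P[:3,3]-t)@x,(P[:3,3]-t)@y,P[2,3]-t[2])
im=s['img'][190:340,240:400]; cv2.imwrite('pics/w3c.png',cv2.resize(im,None,fx=4,fy=4,interpolation=2)[:,:,::-1])
for n in('side','scene'):
  q=snap(n,n+'3'); u,v=np.int32(proj(q,t+[0,0,.03])); cv2.imwrite(f'pics/{n}3c.png',cv2.resize(q['img'][v-50:v+50,u-60:u+60],None,fx=4,fy=4,interpolation=2)[:,:,::-1])
a=[cv2.imread(f'pics/{n}.png') for n in('w3c','side3c','scene3c')]
a=[cv2.resize(i,(400,int(400*i.shape[0]/i.shape[1]))) for i in a]
m=np.zeros((600,800,3),np.uint8); m[:a[0].shape[0],:400]=a[0][:600]; h=min(a[1].shape[0],300); m[:h,400:]=a[1][:h]; m[300:300+min(300,a[2].shape[0]),400:]=a[2][:300]; brt=np.uint8(np.minimum(m*1.6,255)); cv2.imwrite('pics/m3.png',brt)
print(ctrl.get_obs()['opening'],ctrl.get_obs()['gripper_force'])
```

```text
0 [318.46511291 220.90743558]
0.019 [318.38301187 233.20541268]
0.04 [318.27238661 249.77605642]
0.06 [318.1404571  269.53787785]
-0.0095 0 [332.2838696  234.42101028]
-0.0095 0.019 [333.47416328 247.78487564]
-0.0095 0.04 [335.0733741  265.73980441]
-0.0095 0.066 [337.63664305 294.51856871]
0.0095 0 [332.61414846 207.00895139]
0.0095 0.019 [333.87108689 218.17321537]
0.0095 0.04 [335.56977537 233.26115143]
0.0095 0.066 [338.31652832 257.65811033]
0.08092290577454259 0.0006225468722259667 0.1971839428488113
0.006136801624339313 0.0
```

View pics/m3.png

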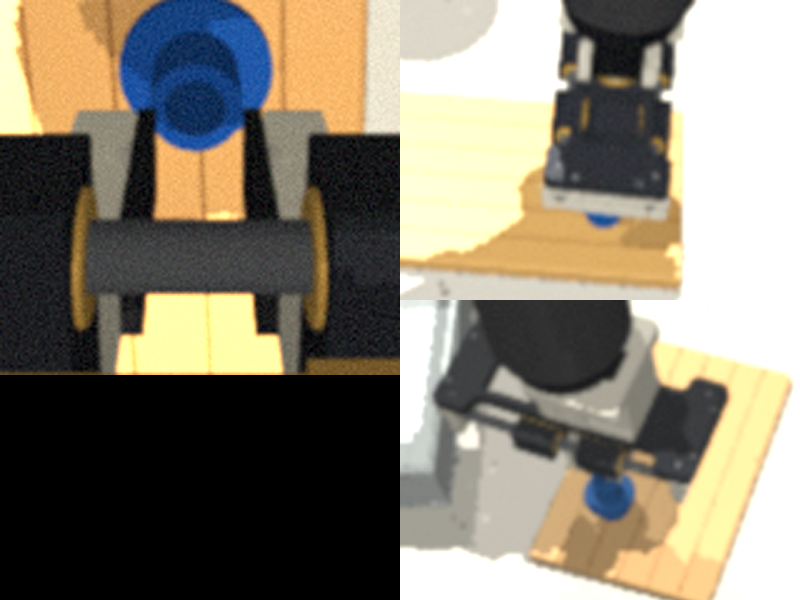

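In the wrist crop the pad tips are at row 234 with a 36 px gap. At an 18 mm opening that puts them about 40 mm above the reported TCP. The scene view agrees: the neck stands clear in front of and below the fingers. So the real tips seem to be hovering above the neck. I'll reopen to 32 mm and feel downward in small steps, watching the force.

Call:
send_rows:
  plan:
    - [[0, 0, 0, 0, 0, 0], [0, 0, 0, 0, 0, 0], [0, 0, 0, 0, 0, 0], [0, 0, 0, 0, 0, 0], [0, 0, 0, 0, 0, 0]]
  fingers: 0.38

```text
clock: 4.93
tool_pos: [0.6047, -0.1744, 0.0448]
orientation: [180.0, 0.0, -14.1]
force: [0.1, 1.2, -0.2]
opening: 0.0315
gripper_force: 0.0
```

Converted, 0.4 cm / 100 = 0.004, 0.2 cm / 100 = 0.002.

Call:
send_rows:
  plan:
    - [[0, 0, 0.002, 0, 0, 0], [0, 0, 0.004, 0, 0, 0], [0, 0, 0.004, 0, 0, 0]]

```text
clock: 5.18
tool_pos: [0.6044, -0.1744, 0.0403]
orientation: [180.0, 0.0, -14.1]
force: [0.7, -0.8, 0.5]
opening: 0.0333
gripper_force: 0.0
```

Run:
```python
from h import *
o=ctrl.get_obs(); print(o['tool_pos'],o['opening'],o['force'],o['orientation'])
s=snap('wrist','w4'); e,p=flange(s,.0405); print(e,p,totool(o,[p[0],p[1],.046]))
a=s['img'][170:340,220:420]; a=cv2.resize(a,None,fx=4,fy=3.5,interpolation=2)[:595]; cv2.imwrite('pics/w4c.png',np.uint8(np.minimum(a*1.8,255))[:,:,::-1])
```

```text
[ 0.60441356 -0.17435346  0.04029964] 0.03327799609673994 [ 0.67230813 -0.7745667   0.54885883] [ 1.79996251e+02  4.28975273e-02 -1.40872337e+01]
((317.67266845703125, 220.0897979736328), (60.58002471923828, 62.556419372558594), 1.719211459159851) [ 0.60512381 -0.17401527  0.0405    ] [ 0.06023076 -0.05005264 -0.57008477]
```

View pics/w4c.png

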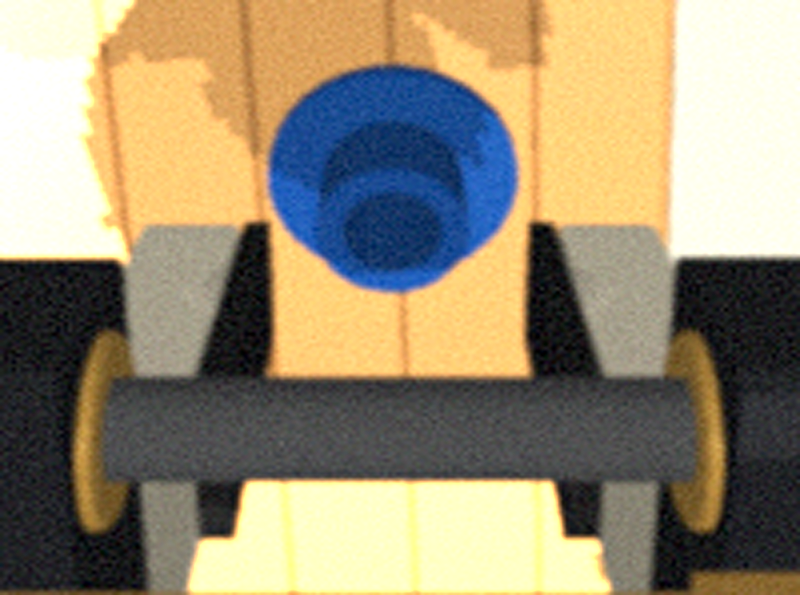

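At a reported TCP height of 0.040 m nothing touches, and the pad gap of 64.5 px at a 33 mm opening puts the tips at 170 mm depth. That confirms the real tips are about 41 mm short of the reported TCP. I'll keep feeling downward until they reach the flange.

Converted, 2.5 cm / 100 = 0.025, -0.05 cm / 100 = -0.0005.

Call:
send_rows:
  plan:
    - [[0.0005, -0.0005, 0.005, 0, 0, 0], [0.0005, -0.0005, 0.01, 0, 0, 0], [0.0005, -0.0005, 0.015, 0, 0, 0], [0.0005, -0.0005, 0.02, 0, 0, 0], [0.0005, -0.0005, 0.023, 0, 0, 0], [0.0005, -0.0005, 0.025, 0, 0, 0], [0.0005, -0.0005, 0.025, 0, 0, 0]]

```text
clock: 5.82
tool_pos: [0.605, -0.174, 0.0152]
orientation: [180.0, 0.1, -14.1]
force: [0.1, 0.6, -1.5]
opening: 0.0333
gripper_force: 0.0
```

Converted, 0.3 cm / 100 = 0.003, 0.15 cm / 100 = 0.0015.

Call:
send_rows:
  plan:
    - [[0, 0, 0.0015, 0, 0, 0], [0, 0, 0.003, 0, 0, 0], [0, 0, 0.003, 0, 0, 0], [0, 0, 0.003, 0, 0, 0]]

```text
clock: 6.15
tool_pos: [0.6054, -0.1741, 0.0129]
orientation: [-180.0, -0.0, -14.1]
force: [0.9, 0.6, 0.3]
opening: 0.0333
gripper_force: 0.0
```

Converted, 0.2 cm / 100 = 0.002, 0.1 cm / 100 = 0.001.

Call:
send_rows:
  plan:
    - [[0, 0, 0.001, 0, 0, 0], [0, 0, 0.002, 0, 0, 0], [0, 0, 0.002, 0, 0, 0], [0, 0, 0.002, 0, 0, 0]]

```text
clock: 6.48
tool_pos: [0.6053, -0.174, 0.0108]
orientation: [-180.0, 0.0, -14.1]
force: [-0.5, -0.4, -0.2]
opening: 0.0337
gripper_force: 0.0
```

Run:
```python
from h import *
o=ctrl.get_obs(); print(o['tool_pos'],o['opening'],o['force'],o['orientation'])
s=snap('wrist','w5'); e,p=flange(s,.0405); print(e,p,totool(o,[p[0],p[1],.046]))
```

```text
[ 0.60533205 -0.17404118  0.01084499] 0.0337071608018058 [-0.46003181 -0.44266559 -0.20360049] [-1.79999464e+02  1.43211681e-03 -1.40823606e+01]
((318.3262939453125, 242.703857421875), (70.18738555908203, 74.46849822998047), 0.5470671057701111) [ 0.60439733 -0.17380452  0.0405    ] [-9.65087661e-02 -2.43715679e-04 -3.51549821e+00]
```

Converted, 0.4 cm / 100 = 0.004, 0.2 cm / 100 = 0.002.

Call:
send_rows:
  plan:
    - [[0, 0, 0.002, 0, 0, 0], [0, 0, 0.004, 0, 0, 0], [0, 0, 0.004, 0, 0, 0], [0, 0, 0.004, 0, 0, 0]]

```text
clock: 6.87
tool_pos: [0.6052, -0.1741, 0.0066]
orientation: [180.0, 0.0, -14.1]
force: [0.6, 0.2, 0.2]
opening: 0.0333
gripper_force: 0.0
```

Converted, 0.2 cm / 100 = 0.002, 0.1 cm / 100 = 0.001.

Call:
send_rows:
  plan:
    - [[0, 0, 0.001, 0, 0, 0], [0, 0, 0.002, 0, 0, 0], [0, 0, 0.002, 0, 0, 0]]

```text
clock: 7.12
tool_pos: [0.6054, -0.174, 0.0048]
orientation: [180.0, -0.0, -14.1]
force: [-0.2, 0.3, -1.2]
opening: 0.0332
gripper_force: 0.0
```

Call:
send_rows:
  plan:
    - [[0, 0, 0, 0, 0, 0], [0, 0, 0, 0, 0, 0], [0, 0, 0, 0, 0, 0], [0, 0, 0, 0, 0, 0], [0, 0, 0, 0, 0, 0]]
  fingers: 0

```text
clock: 7.53
tool_pos: [0.6054, -0.1741, 0.0049]
orientation: [-180.0, -0.0, -14.1]
force: [0.0, -0.0, -0.3]
opening: 0.0213
gripper_force: 30.0
```

Run:
```python
from h import *
o=ctrl.get_obs(); print(o['tool_pos'],o['opening'],o['force'],o['gripper_force'])
s=snap('wrist','w6'); e,p=flange(s,.0405); print(e,p)
a=s['img'][170:340,220:420]; a=cv2.resize(a,None,fx=4,fy=3.5,interpolation=2)[:595]; cv2.imwrite('pics/w6c.png',np.uint8(np.minimum(a*1.8,255))[:,:,::-1])
```

```text
[ 0.60535156 -0.17407243  0.00486958] 0.021321057068966892 [ 0.01101267 -0.03802849 -0.27452224] 29.992304742336273
((319.3385925292969, 246.6571807861328), (72.17276000976562, 74.86658477783203), 169.44381713867188) [ 0.60483897 -0.17447841  0.0405    ]
```

View pics/w6c.png

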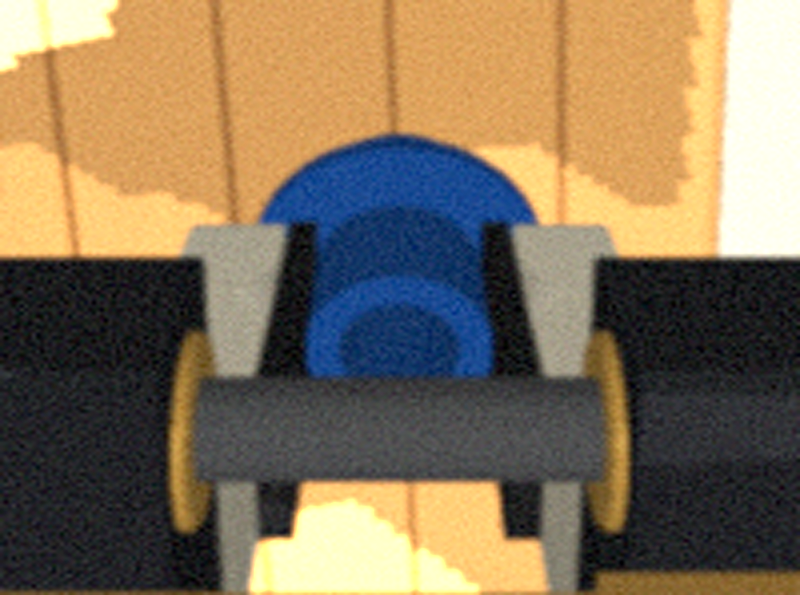

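The bushing is gripped (21 mm, 30 N) with its neck between the pads and the flange just below the tips. Now I'll lift it and carry it to a viewing spot short of the bore.

Converted, -22 cm / 100 = -0.22, -19 cm / 100 = -0.19.

Call:
send_rows:
  plan:
    - [[0, 0, -0.005, 0, 0, 0], [0, 0, -0.02, 0, 0, 0], [0, 0, -0.05, 0, 0, 0], [0, 0, -0.085, 0, 0, 0], [0, 0, -0.12, 0, 0, 0], [0, 0, -0.155, 0, 0, 0], [0, 0, -0.19, 0, 0, 0], [0, 0, -0.22, 0, 0, 0]]

```text
clock: 8.25
tool_pos: [0.6054, -0.1742, 0.2282]
orientation: [-180.0, -0.1, -14.1]
force: [1.6, -0.7, -1.1]
opening: 0.0214
gripper_force: 30.0
```

Converted, -21 cm / 100 = -0.21, -18 cm / 100 = -0.18.

Call:
send_rows:
  plan:
    - [[-0.005, -0.006, -0.004, 0, 0, 0], [-0.024, -0.03, -0.004, 0, 0, 0], [-0.048, -0.06, -0.004, 0, 0, 0], [-0.072, -0.09, -0.004, 0, 0, 0], [-0.096, -0.12, -0.004, 0, 0, 0], [-0.12, -0.15, -0.004, 0, 0, 0], [-0.144, -0.18, -0.004, 0, 0, 0], [-0.168, -0.21, -0.004, 0, 0, 0]]

```text
clock: 8.92
tool_pos: [0.4922, 0.0718, 0.2291]
orientation: [-180.0, -0.0, -14.1]
force: [1.0, 0.9, 0.0]
opening: 0.0213
gripper_force: 30.0
```

Converted, -7.2 cm / 100 = -0.072, -6.6 cm / 100 = -0.066.

Call:
send_rows:
  plan:
    - [[-0.024, -0.028, 0, 0, 0, 0], [-0.044, -0.052, 0, 0, 0, 0], [-0.059, -0.066, 0, 0, 0, 0], [-0.064, -0.072, 0, 0, 0, 0], [-0.064, -0.072, 0, 0, 0, 0], [-0.064, -0.072, 0, 0, 0, 0], [-0.064, -0.072, 0, 0, 0, 0]]

```text
clock: 9.5
tool_pos: [0.4492, 0.1553, 0.2289]
orientation: [180.0, -0.0, -14.1]
force: [0.0, -0.5, -0.5]
opening: 0.0214
gripper_force: 30.0
```

Run:
```python
from h import *
o=ctrl.get_obs(); print(o['clock'],o['tool_pos'],o['opening'],o['force'],o['gripper_force'],o['orientation'])
s=snap('wrist','w7'); print(proj(s,np.array([.498,.144,.174])), s['pose'][:3,3])
cv2.imwrite('pics/w7b.png',np.uint8(np.minimum(s['img']*1.5,255))[:,:,::-1])
```

```text
9.5 [0.44918481 0.15531031 0.22888607] 0.021388984307647654 [ 0.01414687 -0.45850035 -0.45192085] 29.991882741451263 [ 1.79989398e+02 -1.82125656e-03 -1.41021369e+01]
[317.36179298 131.79423706] [0.52756337 0.13507298 0.42604658]
```

View pics/w7b.png

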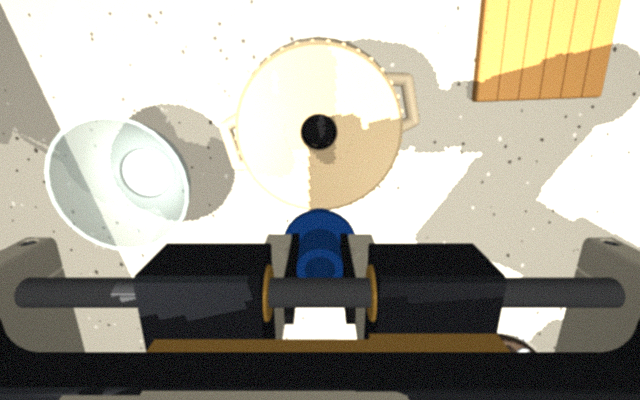

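The lid fills the top centre of the view, with the bore at about (319,131). The held bushing's flange shows at about (320,215). Next I'll measure both precisely.

```bash
cat > bore.py <<'E'
from h import *
def bore(s,guess,z=.174):
    g=cv2.GaussianBlur(cv2.cvtColor(s['img'],cv2.COLOR_RGB2GRAY),(3,3),0); u,v=np.int32(guess)
    w=g[v-32:v+33,u-32:u+33]; t=55
    c,_=cv2.findContours((w<t).astype(np.uint8),0,1); x=max(c,key=cv2.contourArea)
    e=cv2.fitEllipse(cv2.convexHull(x)); q=(e[0][0]+u-32,e[0][1]+v-32)
    return q,e[1],plane(s,*q,z)
def heldx(s,o):
    m=blue(s['img']); m[260:]=0; r=np.where(m.sum(1)>255*3)[0].min(); 
    cols=np.where(m[r:r+2].any(0))[0]; u=cols.mean()
    p=plane(s,u,r,o['tool_pos'][2]+.0331); return r,u,totool(o,p)
E
python3 - <<'E'
from bore import *
s=dict(np.load('pics/w7.npz')); o=ctrl.get_obs()
q,sz,p=bore(s,(319,131)); print(q,sz,p, 'diam mm',np.array(sz)*(s['pose'][2,3]-.174)/.954/330*1000)
print(totool(o,p)); print(heldx(s,o))
im=s['img'][115:148,300:338].mean(2).astype(int); print(im[16,::2],im[::2,19])
E
```

```text
(np.float64(318.72417068481445), np.float64(131.84522247314453)) (33.99211883544922, 34.57096481323242) [0.49771121 0.14300935 0.174     ] diam mm [27.21427289 27.67770009]
[ 4.99526904 -0.00699325  5.47979403]
(np.int64(210), np.float64(319.0), array([ 1.96581482,  0.02275016, -3.31016552]))
[133  17  14  12  15  16  16  10  15  20  31  39  20   8  11  13  21   9
  53] [37 36 33 32 35 37 27 31 32 25 21 18 15 16 17 10  7]
```

Converted, 6.1 cm / 100 = 0.061, 5.03 cm / 100 = 0.0503.

Call:
send_rows:
  plan:
    - [[0.01, 0, 0, 0, 0, 0], [0.03, -0.0003, 0, 0, 0, 0], [0.045, -0.0003, 0.005, 0, 0, 0], [0.0503, -0.0003, 0.025, 0, 0, 0], [0.0503, -0.0003, 0.045, 0, 0, 0], [0.0503, -0.0003, 0.058, 0, 0, 0], [0.0503, -0.0003, 0.061, 0, 0, 0], [0.0503, -0.0003, 0.061, 0, 0, 0]]

```text
clock: 10.22
tool_pos: [0.498, 0.1428, 0.1669]
orientation: [179.9, 0.1, -14.2]
force: [-0.7, -0.0, -0.2]
opening: 0.0214
gripper_force: 30.0
```

Run:
```python
from bore import *
import time
o=ctrl.get_obs(); print(o['clock'],o['tool_pos'],o['force'],o['orientation'])
for n in('scene','side'):
    s=snap(n,n+'8'); u,v=np.int32(proj(s,np.array([.4977,.143,.185]))); a=s['img'][v-40:v+35,u-50:u+50]; cv2.imwrite(f'pics/{n}8c.png',cv2.resize(a,(400,300),interpolation=2)[:,:,::-1])
cv2.imwrite('pics/m8.png',np.hstack([cv2.imread('pics/scene8c.png'),cv2.imread('pics/side8c.png')]))
print(totool(ctrl.get_obs(),[.49771,.14301,.174]))
```

```text
10.2167 [0.49796905 0.14276887 0.16686893] [-0.72724483 -0.00832858 -0.19759987] [ 1.79884831e+02  8.10495141e-02 -1.41579585e+01]
[-0.08097541  0.09205818 -0.5360594 ]
```

View pics/m8.png

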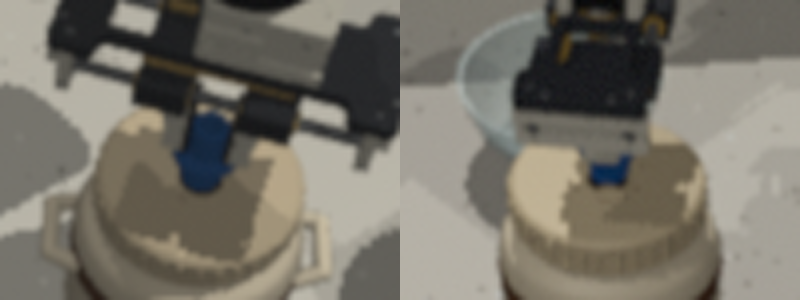

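Both views show the bushing hanging just over the middle of the lid. I'll feel down gently.

Converted, 0.3 cm / 100 = 0.003, 0.2 cm / 100 = 0.002.

Call:
send_rows:
  plan:
    - [[0, 0, 0.001, 0, 0, 0], [0, 0, 0.002, 0, 0, 0], [0, 0, 0.003, 0, 0, 0], [0, 0, 0.003, 0, 0, 0]]

```text
clock: 10.65
tool_pos: [0.4978, 0.1441, 0.1651]
orientation: [-180.0, -0.0, -14.1]
force: [0.3, 0.5, -0.8]
opening: 0.0211
gripper_force: 30.0
```

Converted, 0.15 cm / 100 = 0.0015, 0.1 cm / 100 = 0.001.

Call:
send_rows:
  plan:
    - [[0, 0, 0.001, 0, 0, 0], [0, 0, 0.0015, 0, 0, 0], [0, 0, 0.0015, 0, 0, 0]]

```text
clock: 10.9
tool_pos: [0.4977, 0.144, 0.1633]
orientation: [-180.0, 0.0, -14.1]
force: [-0.4, -0.3, -1.4]
opening: 0.0216
gripper_force: 30.0
```

Converted, 0.15 cm / 100 = 0.0015, 0.1 cm / 100 = 0.001.

Call:
send_rows:
  plan:
    - [[0, 0, 0.001, 0, 0, 0], [0, 0, 0.0015, 0, 0, 0], [0, 0, 0.0015, 0, 0, 0]]

```text
clock: 11.15
tool_pos: [0.4977, 0.1439, 0.1617]
orientation: [180.0, 0.0, -14.1]
force: [-0.0, 0.2, -0.6]
opening: 0.021
gripper_force: 30.0
```

Converted, 0.2 cm / 100 = 0.002, 0.1 cm / 100 = 0.001.

Call:
send_rows:
  plan:
    - [[0, 0, 0.001, 0, 0, 0], [0, 0, 0.002, 0, 0, 0], [0, 0, 0.002, 0, 0, 0]]

```text
clock: 11.4
tool_pos: [0.4976, 0.1439, 0.1596]
orientation: [180.0, 0.0, -14.1]
force: [-0.0, 0.1, -1.0]
opening: 0.0212
gripper_force: 30.0
```

Converted, 0.2 cm / 100 = 0.002, 0.1 cm / 100 = 0.001.

Call:
send_rows:
  plan:
    - [[0, 0, 0.001, 0, 0, 0], [0, 0, 0.002, 0, 0, 0], [0, 0, 0.002, 0, 0, 0]]

```text
clock: 11.65
tool_pos: [0.4977, 0.1439, 0.1576]
orientation: [180.0, 0.0, -14.1]
force: [-0.3, -0.1, -0.8]
opening: 0.0213
gripper_force: 30.0
```

The foot is about 5 mm inside the bore with no resistance. Now for the seal.

Call:
send_rows:
  plan:
    - [[0, 0, 0.001, 0, 0, 0], [0, 0, 0.002, 0, 0, 0], [0, 0, 0.003, 0, 0, 0], [0, 0, 0.003, 0, 0, 0]]

```text
clock: 11.98
tool_pos: [0.4978, 0.1439, 0.1554]
orientation: [180.0, -0.0, -14.1]
force: [-3.1, -0.3, 5.8]
opening: 0.0213
gripper_force: 30.2
```

Converted, 0.3 cm / 100 = 0.003, 0.2 cm / 100 = 0.002.

Call:
send_rows:
  plan:
    - [[0, 0, 0.001, 0, 0, 0], [0, 0, 0.002, 0, 0, 0], [0, 0, 0.003, 0, 0, 0], [0, 0, 0.003, 0, 0, 0]]

```text
clock: 12.32
tool_pos: [0.4981, 0.1439, 0.1536]
orientation: [-180.0, -0.1, -14.0]
force: [-4.4, -1.8, 8.6]
opening: 0.0212
gripper_force: 31.2
```

Converted, 0.2 cm / 100 = 0.002, 0.1 cm / 100 = 0.001.

Call:
send_rows:
  plan:
    - [[0, 0, 0.001, 0, 0, 0], [0, 0, 0.002, 0, 0, 0], [0, 0, 0.002, 0, 0, 0]]

```text
clock: 12.57
tool_pos: [0.498, 0.144, 0.1513]
orientation: [-180.0, -0.1, -14.1]
force: [-5.3, -0.4, 9.4]
opening: 0.0215
gripper_force: 30.7
```

Converted, 0.2 cm / 100 = 0.002, -0.05 cm / 100 = -0.0005.

Call:
send_rows:
  plan:
    - [[-0.0005, 0, 0.0005, 0, 0, 0], [-0.0007, 0, 0.0015, 0, 0, 0], [-0.0007, 0, 0.002, 0, 0, 0], [-0.0007, 0, 0.002, 0, 0, 0]]

```text
clock: 12.9
tool_pos: [0.4981, 0.1441, 0.1503]
orientation: [-179.9, -0.2, -14.0]
force: [-6.1, -2.2, 17.3]
opening: 0.0214
gripper_force: 31.6
```

Converted, 0.2 cm / 100 = 0.002, 0.1 cm / 100 = 0.001.

Call:
send_rows:
  plan:
    - [[0, 0, 0.001, 0, 0, 0], [0, 0, 0.002, 0, 0, 0], [0, 0, 0.002, 0, 0, 0]]

```text
clock: 13.15
tool_pos: [0.4981, 0.1441, 0.1485]
orientation: [-179.9, -0.2, -14.0]
force: [-6.9, -1.3, 18.8]
opening: 0.0214
gripper_force: 31.8
```

Converted, 0.2 cm / 100 = 0.002, -0.1 cm / 100 = -0.001.

Call:
send_rows:
  plan:
    - [[-0.0005, 0, 0.001, 0, 0, 0], [-0.001, 0, 0.002, 0, 0, 0], [-0.001, 0, 0.002, 0, 0, 0]]

```text
clock: 13.4
tool_pos: [0.4979, 0.1443, 0.147]
orientation: [-179.9, -0.2, -14.0]
force: [-5.1, -2.8, 18.9]
opening: 0.0212
gripper_force: 31.4
```

Converted, 0.2 cm / 100 = 0.002, 0.1 cm / 100 = 0.001.

Call:
send_rows:
  plan:
    - [[0, 0, 0.001, 0, 0, 0], [0, 0, 0.002, 0, 0, 0], [0, 0, 0.002, 0, 0, 0]]

```text
clock: 13.65
tool_pos: [0.498, 0.1443, 0.1451]
orientation: [-179.9, -0.2, -14.0]
force: [-5.1, -2.8, 21.2]
opening: 0.021
gripper_force: 31.6
```

```bash
python3 -c "
from h import *
o=ctrl.get_obs(); print(o['tool_pos'],o['orientation'],o['force'],o['moment'])
q=snap('wrist','w9')
from bore import heldx
print(heldx(q,o))"
```

```text
[0.49798044 0.14428485 0.14513649] [-179.92037906   -0.24884697  -14.01300954] [-5.05005373 -2.83192206 21.20404874] [-1.28807106  2.11018464  0.02435226]
(np.int64(210), np.float64(319.5), array([ 1.97610336,  0.06514039, -3.30154227]))
```

Converted, 0.2 cm / 100 = 0.002, 0.1 cm / 100 = 0.001, -0.25 degrees / 180 = -0.0014.

Call:
send_rows:
  plan:
    - [[0, 0, 0.001, 0, -0.0008, 0], [0, 0, 0.002, 0, -0.0014, 0], [0, 0, 0.002, 0, -0.0014, 0]]

```text
clock: 13.95
tool_pos: [0.4979, 0.1443, 0.1432]
orientation: [-179.9, 0.0, -14.0]
force: [-6.6, -2.0, 22.6]
opening: 0.0216
gripper_force: 31.7
```

Converted, 0.15 cm / 100 = 0.0015, 0.1 cm / 100 = 0.001.

Call:
send_rows:
  plan:
    - [[0, 0, 0.001, 0, 0, 0], [0, 0, 0.0015, 0, 0, 0], [0, 0, 0.0015, 0, 0, 0]]

```text
clock: 14.2
tool_pos: [0.4979, 0.1443, 0.1417]
orientation: [-179.9, 0.0, -14.0]
force: [-7.7, -3.5, 21.8]
opening: 0.0213
gripper_force: 31.7
```

Converted, 0.05 cm / 100 = 0.0005.

Call:
send_rows:
  plan:
    - [[0, 0, 0.0005, 0, 0, 0], [0, 0, 0.0005, 0, 0, 0]]

```text
clock: 14.37
tool_pos: [0.4979, 0.1443, 0.1412]
orientation: [-179.9, 0.0, -14.0]
force: [-7.0, -2.8, 22.5]
opening: 0.0212
gripper_force: 31.7
```

Converted, 0.05 cm / 100 = 0.0005.

Call:
send_rows:
  plan:
    - [[0, 0, 0.0005, 0, 0, 0], [0, 0, 0.0005, 0, 0, 0]]

```text
clock: 14.53
tool_pos: [0.4979, 0.1443, 0.1408]
orientation: [-179.9, 0.0, -14.0]
force: [-5.9, -3.2, 22.9]
opening: 0.0211
gripper_force: 31.6
```

Converted, 0.05 cm / 100 = 0.0005.

Call:
send_rows:
  plan:
    - [[0, 0, 0.0005, 0, 0, 0], [0, 0, 0.0005, 0, 0, 0]]

```text
clock: 14.7
tool_pos: [0.4979, 0.1443, 0.1407]
orientation: [-179.9, -0.0, -14.0]
force: [-8.3, -3.3, 26.5]
opening: 0.0212
gripper_force: 32.1
```

Converted, 0.04 cm / 100 = 0.0004.

Call:
send_rows:
  plan:
    - [[0, 0, 0.0004, 0, 0, 0], [0, 0, 0.0004, 0, 0, 0]]

```text
clock: 14.87
tool_pos: [0.4979, 0.1443, 0.1407]
orientation: [-179.9, -0.0, -14.0]
force: [-9.8, -2.5, 29.0]
opening: 0.0211
gripper_force: 32.4
```

The position has stopped at 0.1407 while the force rises, so the shoulder is down. One more small, firm push, then I'll ease off and release.

Converted, 0.08 cm / 100 = 0.0008, 0.04 cm / 100 = 0.0004.

Call:
send_rows:
  plan:
    - [[0, 0, 0.0004, 0, 0, 0], [0, 0, 0.0008, 0, 0, 0], [0, 0, 0.0008, 0, 0, 0]]

```text
clock: 15.12
tool_pos: [0.498, 0.1443, 0.1406]
orientation: [-179.9, -0.0, -14.0]
force: [-13.2, -3.0, 35.3]
opening: 0.0212
gripper_force: 33.2
```

```bash
python3 -c "
from h import *
o=ctrl.get_obs(); print(o['tool_pos'],o['orientation'],o['force'],o['moment'])"
```

```text
[0.4979677  0.1443133  0.14062931] [-1.79903538e+02 -3.75183476e-02 -1.39795744e+01] [-13.1763135   -2.96957325  35.34036833] [-1.38516417  4.74645218 -0.078452  ]
```

Converted, -0.4 cm / 100 = -0.004, -0.35 cm / 100 = -0.0035.

Call:
send_rows:
  plan:
    - [[0, 0, -0.0015, 0, 0, 0], [0, 0, -0.0035, 0, 0, 0], [0, 0, -0.004, 0, 0, 0], [0, 0, -0.004, 0, 0, 0]]

```text
clock: 15.45
tool_pos: [0.4974, 0.1443, 0.1408]
orientation: [-180.0, 0.1, -14.1]
force: [1.2, -2.9, 8.3]
opening: 0.0214
gripper_force: 30.0
```

Converted, -0.12 cm / 100 = -0.0012.

Call:
send_rows:
  plan:
    - [[0, 0, -0.0012, 0, 0, 0], [0, 0, -0.0012, 0, 0, 0]]

```text
clock: 15.62
tool_pos: [0.4971, 0.1444, 0.1409]
orientation: [-180.0, 0.2, -14.1]
force: [5.2, -2.9, 1.3]
opening: 0.0215
gripper_force: 30.0
```

Call:
send_rows:
  plan:
    - [[0, 0, 0, 0, 0, 0], [0, 0, 0, 0, 0, 0], [0, 0, 0, 0, 0, 0], [0, 0, 0, 0, 0, 0], [0, 0, 0, 0, 0, 0], [0, 0, 0, 0, 0, 0]]
  fingers: 0.5

```text
clock: 16.12
tool_pos: [0.4957, 0.1445, 0.1404]
orientation: [180.0, 0.3, -14.1]
force: [-0.3, 0.6, -1.3]
opening: 0.0436
gripper_force: 0.0
```

Converted, -6.5 cm / 100 = -0.065, -6 cm / 100 = -0.06.

Call:
send_rows:
  plan:
    - [[0, 0, -0.005, 0, 0, 0], [0, 0, -0.015, 0, 0, 0], [0, 0, -0.03, 0, 0, 0], [-0.01, 0, -0.05, 0, 0, 0], [-0.03, 0, -0.06, 0, 0, 0], [-0.05, 0, -0.065, 0, 0, 0], [-0.05, 0, -0.065, 0, 0, 0], [-0.05, 0, -0.065, 0, 0, 0]]

```text
clock: 16.78
tool_pos: [0.4479, 0.157, 0.2077]
orientation: [-179.9, 0.2, -14.0]
force: [-0.0, 0.5, -0.2]
opening: 0.0444
gripper_force: 0.0
```

Run:
```python
from h import *
o=ctrl.get_obs(); print(o['clock'],o['tool_pos'],o['force'])
s=snap('wrist','w10'); q=snap('side','side10'); e,p=flange(s,.1765); print(e,p)
a=s['img'][60:240,220:420]; u,v=np.int32(proj(q,np.array([.4977,.143,.18]))); b=q['img'][v-40:v+35,u-50:u+50]
m=np.hstack([cv2.resize(a,(400,360),interpolation=2),cv2.resize(b,(400,360),interpolation=2)]); cv2.imwrite('pics/m10.png',np.uint8(np.minimum(m*1.5,255))[:,:,::-1])
```

```text
16.7833 [0.44788918 0.15704256 0.20767364] [-2.28841999e-04  4.70529645e-01 -2.22742686e-01]
((320.19329833984375, 132.82406616210938), (56.58573532104492, 58.159385681152344), 8.635851860046387) [0.49828896 0.14337366 0.1765    ]
```

View pics/m10.png

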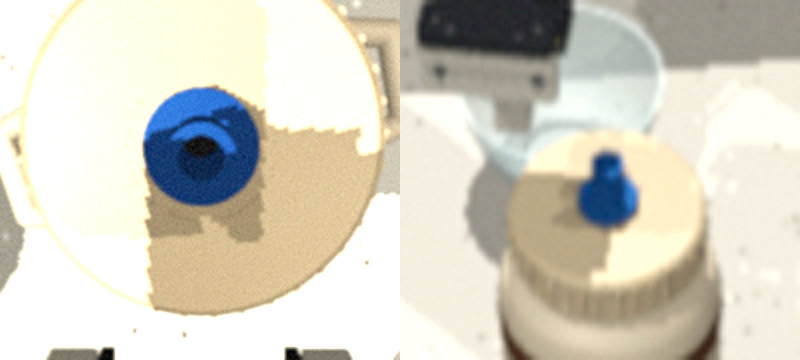

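The bushing is seated: the flange is concentric with the bore and down on the lid, and nothing else has moved. I'm handing the job in.

```bash
python3 -c "
from plant import ctrl
print(ctrl.close_job())"
```

```text
the job is handed in; nothing more can be done
None
```

The bushing is pressed into the lid's bore with its shoulder down on the lid and released, with a peak push of about 35 N at the wrist, most of it seal drag; "flush all round" rests on the force/position stop and two camera views, as I did not measure tilt directly, and the job is handed in.

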